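# Fit a charged battery pack in the field meter

### The arm

A 6-joint arm with a two-finger parallel gripper is mounted at the origin on the work surface. World frame = base frame: x ahead of the robot, y to its left, z up, the work surface at z = 0. Lengths are in m, angles in rad, forces in N, time in s.
With the tool pointing down it reaches from about 0.3 to 0.875 m from the base axis. Payload 6.4 kg.
Tool frame: the origin (TCP) lies midway between the tips of the shut fingers; the grasp point (between the pads) lies 19 mm behind it; z points along the fingers, y is the line along which they close (so a half turn about z gives the same grasp; the last joint's range is limited). The gripper opens to 85 mm and grips with 20 to 120 N. Pads are 22 mm wide; open, the fingers measure 114 mm over their backs; the gripper's body (76 mm by 85 mm) begins 54 mm behind the grasp point. The pads swing forward as they close: fully open they stand 13 mm farther back than shut.
Start: joints at [0.912, 0.181, 1.607, -0, 1.354, -0.206], TCP at [0.252, 0.517, 0.231] pointing down, gripper open.
Joint ranges: [-2.99, 2.99], [-0.89, 2.07], [0.3, 2.58], [-1.14, 4.28], [0, 2.63], [-3.12, 3.12]. Speed limits (rad/s): [2.57, 2.57, 3.01, 3.14, 3.14, 3.14].

### API

Orientations are given as a unit quaternion [w, x, y, z].
In Python, from bench import * gives the robot as it stands.
- The arm moves only by the tool play_rows, never from a script. Its argument "plan" is a list of rows, each a list of 3 entries, a list of its own where there are three numbers: the finger opening in mm, from 0 to 85.4, then the shift along the tool's x, y, z normalised to -1 to 1, where 1 is 40 cm, then the turn about the tool's z normalised to -1 to 1, where 1 is pi rad. A call has 1 to 10 rows; each row is the pose to reach, as a shift and turn from the pose commanded when the call began, along the tool's axes at that moment, turning the shorter way round; what a row does not reach only later rows make up. A row lasts 1/10 s, in which the tool goes at most 50 mm and 8.59 degrees, less where a joint would pass 70% of its speed; a pose out of reach is approached as far as the arm can. A call with a number of a shift or a turn outside -1 to 1 is refused whole. A call with a gripper value outside its range is refused whole. The fingers move at their own pace and stop on an object; the grip force is fixed at half the most. Time passes only in rows, so rows that repeat a pose let the fingers close. It gives the time, the measured TCP pose, the force, the opening and the grip force at its end, in the units of the state.
- get_obs(): the state, without advancing time (a new reading comes with each control period).
- camera(name): name is "scene" or "side" or "wrist"; returns a dict with "image" (384x512x3 uint8, red, green, blue), "range_z" (384x512 float32, m along the optical axis (not along the pixel's ray), 0 where there is no reading), "intrinsics" (3x3 intrinsics, pixels), "rvec" (rotation vector, rad) and "tvec" (3), from world to camera coordinates, as OpenCV has them; the wrist camera has in their place "T_tool_cam" (4x4, takes a point from camera to tool coordinates, whose origin is the TCP and whose axes are the flange's). Camera axes: x right, y down, z forward; pixel columns grow to the right and rows downward; lengths in m; the calibration is good to about 2 mm. A picture is of the moment at which its call begins: read the wrist's pose just before it.
- hand_in(): hands the job in; it is judged then, once.
Trained networks look in a picture, given as the dict that the camera call returned (one of the last four; its "shot" number tells which), for a name from the list of things; names that differ only in an ending like _2 or _b are one class to them, and where a whole thing is asked for, a point or a joint stands for the part that bears it (a point fixed in the world has none). Each returns a list of dicts, best first, with "conf" (0 to 1); they miss things now and then, are a little off and sometimes report something else, mostly with a low value. They report only what shows in the picture. A call takes as long as a camera call.
- search_frame(picture, label): "rect" ([centre column, centre row, width, height] in pixels, round what is visible of it).
- masks_of(picture, label): "mask" (384x512 bool, what is visible of it) and "rect" ([centre column, centre row, width, height] in pixels, round what is visible of it).
The state is a dict: "time_s": time; "q": joint angles; "dq": joint speeds; "joint_efforts": joint torques, N m; "eef_pos": TCP position; "eef_rot": TCP orientation; "wrist_force": force on the tool from outside, world axes, zero at the start; "torque": the same for the moment, N m; "opening": opening from 0.0 (shut) to 1.0 (fully open); "grasp_force": force on a finger pad.
Only numpy, scipy, OpenCV 4.12 (cv2) and the standard library are available. Lean on these libraries where they do the work, as an engineer would, in place of code of your own. Each camera call takes 0.05 s, during which the arm holds its last target. There are 200 camera calls.

### The job

The field meter is lying on its face for a battery change. With the spatula blade in the notch of the battery cover, lever the cover open and swing it right back, then lay the spatula down on the bench. Fit the charged pack from the cradle fully home in the bay, contact face down and contacts at the hinge end, and close the cover until it clicks shut, leaving the other bench things where they are.

Things in the scene. Friction and masses are not known exactly. Their poses are not given: they have to be found in the camera images.
- meter: Portable field meter lying face down, fixed: light grey case 110 (x) x 200 (y) x 52 mm high, rubber boots 118 x 26 x 56 mm high at its y ends, probe sockets on the +y end. Origin: centre of its underside on the bench; z up, x towards the hinge of the battery cover (away from the robot), y along the hinge. Back face, now up, flat at z = 52; front edge at x = -55.
- cover (a joint): Hinge of the dark battery cover, rad: 0 = shut, grows as it swings up and back, 2.0 = stop, leaning back past upright. Light (45 g) and free: falls shut before upright, falls open past it. A sprung catch holds it shut: about 4 N up at the front wall frees it once that has risen about 5 mm; pressed on top near the front wall with about 4 N it clicks shut again; unpressed it rests ajar at about 0.1.
- cover_hinge (a point): The hinge axis at mid-length, 68 mm above the bench, x = 43 of the meter, along the meter's y; axes as the meter's. A ridge and two ears under it stand 13 to 16 mm above the back face, x = 40 to 52. Swung fully back, the cover's free end stands about 65 mm above and 32 mm behind (+x) the hinge axis.
- cover_lip (a point): Middle of the upper edge of the pry notch in the cover's front wall; moves with the cover. Shut: x = -30, y = 0 of the meter, 6 mm above the back face. The notch is 30 mm wide (y), open down to the back face. The blade slides in there and levers on the case's front edge, 25 mm before the wall. The cover is a shell 70 (x) x 56 (y) x 17.5 mm high, walls 2.5 mm, x = -30 to 40 of the meter.
- bay_floor (a point): Centre of the battery bay's floor, x = 7, y = 0 of the meter, 45 mm above the bench; axes as the meter's. The bay is a rectangular pocket 55 (x) x 39 (y) x 7 mm deep with 2 mm chamfered edges under the cover; the pack home in it stands 11 mm proud of the back face. The catch's two tongues stand 11 mm high at x = -22, y = 22 and -22 of the meter.
- pack: Grey battery pack, 52 (x) x 36 (y) x 18 mm (z), 85 g, starting in the charging cradle. Origin: centre of its underside, which is the contact face (three gold strips); z points out of the other face, with a paper label and, at the -x end, three finger ridges. At the start it lies contact face down.
- pack_contacts (a point): Middle of the three contact strips on the pack's contact face, 19 mm from the pack's origin along its +x. Home in the bay they lie at the hinge end.
- charger: Pale grey charging cradle, fixed, 92 (x) x 74 (y) x 30 mm high, with an 8 mm higher rib along its +x edge (x = 34 to 46). Origin: centre of its underside; z up. The pack lies in an open pocket 7 mm deep in its middle (floor 23 mm above the bench, 2 mm play all round), 11 mm of it standing proud, contacts to +x.
- spatula: Flat spatula, 170 mm long, 65 g: wooden handle 84 (x) x 18 (y) x 14 mm (z), straight steel blade 16 mm wide and 2 mm thick reaching 86 mm beyond the handle in its mid-plane, round at the tip. Origin: centre of the handle's underside; x towards the tip, z up; balance point about x = 25. Starts lying on the bench on its handle, blade 6 mm above the bench.
- spatula_tip (a point): Tip of the blade, at x = 128, y = 0, z = 7 of the spatula.
- beaker: Glass beaker, 46 mm wide, 60 mm high; stays where it is. Origin: centre of its underside.
- jar: Glass jar with white lid, 44 mm wide, 50 mm high; stays where it is. Origin: centre of its underside.
- tip_box: Blue pipette-tip box with clear lid, 122 x 84 x 82 mm high; stays where it is. Origin: centre of its underside.
- reagent: Square grey reagent bottle with red cap, 88 x 88 x 155 mm high; stays where it is. Origin: centre of its underside.

How it is judged:
On the way, in this order (a step that is already met when the one before it is completed fails the run):
1. the cover is levered up with the spatula: open by more than 0.35 rad with the spatula bearing on it (value of joint cover above 0.35 rad and contact force between spatula and cover above 0.03 N), for 0.04 s.
2. the spatula lies on the bench, let go, and the cover is swung back past upright (over 1.6 rad) (value of joint cover above 1.6 rad and height (world z) of spatula below 0.02 m and height (world z) of spatula_tip below 0.03 m and contact force between spatula and the fingers below 0.05 N), for 0.2 s.
3. the pack is home in the bay, contact face down, contacts at the hinge end, the cover still open (value of joint cover above 1 rad and horizontal distance between pack and bay_floor below 0.004 m and z of pack in the frame of bay_floor below 0.002 m and angle between pack's own z axis and vertical below 0.08 rad and x of pack_contacts in the frame of bay_floor above 0.012 m), for 0.2 s.
At the end, for the whole second after the job is handed in: Pack home in the bay (within 4 mm sideways and 2 mm in height, level within 0.08 rad), contact face down, contacts at the hinge end; cover clicked shut (below 0.04 rad); spatula lying still and flat on the bench (handle's underside below 20 mm, tip below 30 mm) (horizontal distance between pack and bay_floor below 0.004 m and z of pack in the frame of bay_floor below 0.002 m and angle between pack's own z axis and vertical below 0.08 rad and x of pack_contacts in the frame of bay_floor above 0.012 m and value of joint cover below 0.04 rad and linear speed of each of pack, spatula below 0.02 m/s and height (world z) of each of spatula_tip, spatula_tip below 0.03 m and height (world z) of spatula below 0.02 m); the robot touches nothing.
It fails at once if a bystander (beaker, jar, tip box or reagent bottle) is pushed more than 20 mm (distance of any of beaker, jar, tip_box, reagent from where it was at the start of the episode above 0.02 m).
It also fails if it takes over 69 s, if anything falls off the work surface, if the arm or the gripper's body presses on something with over 40 N, if the wrist force passes 120 N, or if a joint passes its speed limit or range.

## Working session

There is one attempt and no reset: what is moved stays moved. The work goes in short steps, Python scripts to look and compute and a tool call to move; the robot and the scene stay as the last step left them, time stands still between calls to the robot, and variables do not carry over. Pictures are saved under pics/ and viewed, at most 10 in all, crops included, and the job is handed in when it is done.

Besides the shell and the picture viewer there is one more tool, called after "Request:" as a command line: name --argument value ..., lists and objects as JSON in quotes. play_rows: Moves the arm, as the interface text tells. Its arguments: {"type":"object","properties":{"plan":{"type":"array","items":{"type":"array"}}},"required":["plan"]}

```bash
mkdir -p pics; ls
cat > h.py <<'E'
from bench import *
import numpy as np, cv2
from scipy.spatial.transform import Rotation as R
def cloud(c):
    K=c["intrinsics"];z=c["range_z"];v,u=np.mgrid[:384,:512]
    P=np.stack([(u-K[0,2])/K[0,0]*z,(v-K[1,2])/K[1,1]*z,z],-1)
    if "rvec" in c and c.get("rvec") is not None:
        Rm=cv2.Rodrigues(np.array(c["rvec"],float))[0];W=(P-np.array(c["tvec"]).ravel())@Rm
    else:
        o=c["obs"];T=np.array(c["T_tool_cam"]);q=o["eef_rot"]
        Rt=R.from_quat([q[1],q[2],q[3],q[0]]).as_matrix()
        W=(P@T[:3,:3].T+T[:3,3])@Rt.T+np.array(o["eef_pos"])
    W[z==0]=np.nan
    return W
def cam(n):
    o=get_obs();c=camera(n);c["obs"]=o;return c
def save(c,n,s=1.5):
    cv2.imwrite("pics/"+n,cv2.resize(c["image"][:,:,::-1],None,fx=s,fy=s))
E
cat > a.py <<'E'
from h import *
o=get_obs();print({k:np.round(v,3) for k,v in o.items()})
for n in("scene","side"):
    c=cam(n);save(c,n+"0.png");W=cloud(c)
    for l in("meter","cover","pack","charger","spatula","beaker","jar","tip_box","reagent"):
        for d in masks_of(c,l)[:1]:
            p=W[d["mask"]];p=p[~np.isnan(p[:,0])]
            top=p[p[:,2]>np.percentile(p[:,2],90)-.006]
            r=cv2.minAreaRect((top[:,:2]*1000).astype(np.float32))
            print(n,l,round(d["conf"],2),np.round(d["rect"]),"med",np.round(np.median(p,0),3),"z90",np.percentile(p[:,2],[5,95]).round(3),"rect",np.round(r[0]),np.round(r[1]),round(r[2],1))
E
python3 a.py
```

```text
pics
{'time_s': np.float64(0.0), 'q': array([ 0.912,  0.182,  1.608,  0.   ,  1.354, -0.206]), 'dq': array([ 0.   , -0.   , -0.   , -0.   , -0.001,  0.   ]), 'joint_efforts': array([ 2.0000e-03, -4.4488e+01, -3.5134e+01, -0.0000e+00,  9.0000e-03,
       -0.0000e+00]), 'eef_pos': array([0.251, 0.517, 0.23 ]), 'eef_rot': array([-0.   ,  0.224,  0.974, -0.001]), 'wrist_force': array([0.01 , 0.278, 0.543]), 'torque': array([-0.053, -0.017,  0.001]), 'grasp_force': np.float64(0.0), 'opening': np.float64(0.998)}
scene meter 0.92 [250. 214.  72.  60.] med [0.64  0.023 0.052] z90 [0.006 0.07 ] rect [633.   2.] [84. 80.] 10.1
scene cover 0.67 [247. 200.  29.  18.] med [0.628 0.005 0.069] z90 [0.056 0.073] rect [630.  -0.] [78. 58.] 10.9
scene pack 0.8 [339. 251.  19.  17.] med [0.537 0.279 0.04 ] z90 [0.029 0.044] rect [534. 276.] [52. 36.] 2.4
scene charger 0.78 [334. 254.  48.  41.] med [0.552 0.29  0.028] z90 [0.002 0.038] rect [533. 276.] [94. 74.] 2.7
scene spatula 0.69 [221. 161.  44.  10.] med [ 0.528 -0.271  0.009] z90 [-0.001  0.016] rect [ 540. -274.] [ 23. 167.] 73.9
scene beaker 0
[... 788 characters left out ...]
3.9
side charger 0.73 [190. 161.  34.  24.] med [0.52  0.251 0.028] z90 [0.005 0.041] rect [528. 276.] [92. 74.] 3.0
side spatula 0.88 [275. 268.  55.  16.] med [ 0.521 -0.273  0.011] z90 [0.004 0.018] rect [ 530. -274.] [ 21. 158.] 74.2
side beaker 0.51 [320. 218.  14.  23.] med [ 0.749 -0.209  0.042] z90 [0.01  0.062] rect [ 749. -207.] [46. 39.] 50.3
side jar 0.45 [250. 148.  14.  19.] med [0.743 0.192 0.038] z90 [0.009 0.054] rect [748. 198.] [37. 39.] 10.7
side tip_box 0.84 [189. 120.  34.  39.] med [0.613 0.434 0.07 ] z90 [0.013 0.086] rect [625. 454.] [121.  80.] 34.6
side reagent 0.84 [335. 297.  36.  54.] med [ 0.575 -0.482  0.113] z90 [0.028 0.158] rect [ 594. -465.] [58. 58.] 80.9
```

View pics/scene0.png

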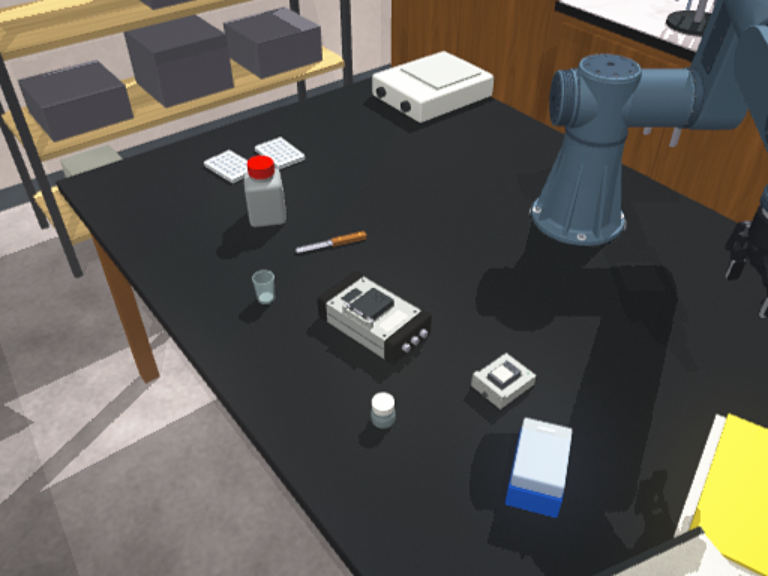

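Run:
```python
from h import *
for n in("scene","side"):
    c=cam(n);W=cloud(c)
    for d in masks_of(c,"spatula")[:1]:
        p=W[d["mask"]];p=p[~np.isnan(p[:,0])]
        m=p.mean(0);ax=np.linalg.svd((p-m)[:,:2],full_matrices=0)[2][0]
        t=(p-m)[:,:2]@ax;s=(p-m)[:,:2]@[-ax[1],ax[0]]
        print(n,m.round(3),ax.round(3))
        for a in np.arange(-.1,.1,.01):
            k=(t>=a)&(t<a+.01)
            if k.sum(): print(round(a,2),k.sum(),np.ptp(s[k]).round(3),np.median(p[k],0).round(3))
T=c=cam("wrist");print(np.round(c["T_tool_cam"],3))
```

```text
scene [ 0.524 -0.269  0.01 ] [ 0.948 -0.32 ]
-0.07 4 0.007 [ 0.464 -0.248  0.009]
-0.06 16 0.02 [ 0.472 -0.253  0.014]
-0.05 15 0.018 [ 0.483 -0.251  0.013]
-0.04 17 0.017 [ 0.491 -0.257  0.011]
-0.03 15 0.017 [ 0.501 -0.261  0.01 ]
-0.02 16 0.026 [ 0.511 -0.265  0.01 ]
-0.01 14 0.017 [ 0.521 -0.265  0.012]
-0.0 15 0.02 [ 0.53  -0.268  0.012]
0.01 9 0.011 [ 0.538 -0.271  0.011]
0.02 9 0.015 [ 0.548 -0.275  0.009]
0.03 3 0.01 [ 0.559 -0.282  0.008]
0.04 3 0.011 [ 0.57  -0.284  0.009]
0.05 2 0.004 [ 0.573 -0.288  0.007]
0.06 3 0.009 [ 0.587 -0.287  0.009]
0.07 5 0.011 [ 0.596 -0.296  0.007]
0.08 9 0.011 [ 0.604 -0.295  0.008]
0.09 10 0.022 [ 0.614 -0.299  0.007]
side [ 0.524 -0.273  0.012] [-0.965  0.262]
-0.1 2 0.001 [ 0.611 -0.298  0.009]
-0.09 10 0.011 [ 0.606 -0.294  0.008]
-0.08 14 0.015 [ 0.596 -0.294  0.01 ]
-0.07 13 0.015 [ 0.586 -0.288  0.011]
-0.06 15 0.017 [ 0.577 -0.286  0.008]
-0.05 14 0.016 [ 0.568 -0.284  0.009]
-0.04 14 0.027 [ 0.558 -0.282  0.008]
-0.03 20 0.019 [ 0.549 -0.279  0.009]
-0.02 17 0.015 [ 0.538 -0.279  0.01 ]
-0.01 21 0.015 [ 0.528 -0.277  0.014]
-0.0 22 0.02 [ 0.519 -0.273  0.014]
0.01 21 0.016 [ 0.51  -0.271  0.014]
0.02 24 0.017 [ 0.5   -0.269  0.014]
0.03 20 0.018 [ 0.491 -0.264  0.015]
0.04 24 0.021 [ 0.481 -0.262  0.015]
0.05 22 0.02 [ 0.471 -0.258  0.014]
0.06 20 0.018 [ 0.461 -0.255  0.015]
0.07 5 0.011 [ 0.455 -0.252  0.014]
[[ 0.001 -0.955 -0.298  0.077]
 [ 1.     0.     0.001  0.   ]
 [-0.    -0.298  0.955 -0.143]
 [ 0.     0.     0.     1.   ]]
```

```bash
cat >> h.py <<'E'
def pose():
    o=get_obs();q=o["eef_rot"];M=R.from_quat([q[1],q[2],q[3],q[0]]).as_matrix()
    return np.array(o["eef_pos"]),M,np.degrees(np.arctan2(-M[1,0],-M[0,0]))  # yaw = direction of -tool x
def go(p,yaw):
    x,M,y=pose();d=(yaw-y+180)%360-180
    print("at",x.round(4),"yaw",round(y,2),"->",p,yaw,": shift",(M.T@(np.array(p)-x)/.4).round(4),"turn",round(-d/180,4))
def fit(c,l,lo,hi):
    W=cloud(c);d=masks_of(c,l)[0];p=W[d["mask"]];p=p[(p[:,2]>lo)&(p[:,2]<hi)]
    r=cv2.minAreaRect((p[:,:2]*1000).astype(np.float32));return d["conf"],len(p),p.mean(0),r
E
python3 -c "
from h import *
go([.6,0,.28],0)"
```

```text
at [0.2516 0.5171 0.2313] yaw -25.94 -> [0.6, 0, 0.28] 0 : shift [-1.3489 -0.7814 -0.1218] turn -0.1441
```

Request:
play_rows --plan '[[85,[-0.67,-0.39,-0.12],-0.144],[85,[-0.67,-0.39,-0.12],-0.144],[85,[-0.67,-0.39,-0.12],-0.144],[85,[-0.67,-0.39,-0.12],-0.144],[85,[-0.67,-0.39,-0.12],-0.144],[85,[-0.67,-0.39,-0.12],-0.144],[85,[-0.67,-0.39,-0.12],-0.144]]'

```text
time_s: 1.95
eef_pos: [0.4263, 0.2567, 0.2803]
eef_rot: [0.001, 0.001, 1.0, -0.0]
wrist_force: [-0.8, 1.7, 0.4]
opening: 0.993
grasp_force: 0.0
```

```bash
cat > b.py <<'E'
from h import *
c=cam("wrist");save(c,"w1.png");go([.59,0,.28],0)
E
python3 b.py
```

```text
at [0.428  0.2549 0.2807] yaw -0.26 -> [0.59, 0, 0.28] 0 : shift [-0.4079 -0.6355  0.0043] turn -0.0014
```

Request:
play_rows --plan '[[85,[-0.4,-0.635,0],0],[85,[-0.4,-0.635,0],0],[85,[-0.4,-0.635,0],0],[85,[-0.4,-0.635,0],0],[85,[-0.4,-0.635,0],0],[85,[-0.4,-0.635,0],0],[85,[-0.4,-0.635,0],0],[85,[-0.4,-0.635,0],0]]'

```text
time_s: 2.8
eef_pos: [0.5843, 0.0047, 0.2787]
eef_rot: [-0.001, 0.001, 1.0, 0.0]
wrist_force: [-0.8, 0.4, -0.8]
opening: 0.996
grasp_force: 0.0
```

```bash
cat > b.py <<'E'
from h import *
c=cam("wrist");save(c,"w2.png");np.save("w2.npy",cloud(c))
print(fit(c,"meter",.049,.055));print(fit(c,"cover",.066,.073))
try: print(fit(c,"charger",.027,.033));print(fit(c,"pack",.038,.044))
except Exception as e:print(e)
go([.5,-.265,.2],-15.5)
E
python3 b.py
```

```text
(0.58, 7735, array([ 0.6112654 , -0.00145905,  0.05269924]), ((619.9140625, -1.7001190185546875), (116.11407470703125, 207.65780639648438), 10.577558517456055))
(0.73, 2485, array([ 0.62524906, -0.00094281,  0.06993714]), ((627.9463500976562, -0.5675086975097656), (74.74504089355469, 55.94611740112305), 10.633464813232422))
(0.65, 2345, array([0.51860078, 0.27158489, 0.03056886]), ((529.0164794921875, 275.73193359375), (91.5228500366211, 76.21878051757812), 2.1254613399505615))
(0.79, 1260, array([0.52840011, 0.27360539, 0.04180466]), ((529.1757202148438, 275.1694641113281), (51.611263275146484, 37.50838851928711), 1.92465341091156))
at [0.5837 0.007  0.2796] yaw 0.09 -> [0.5, -0.265, 0.2] -15.5 : shift [ 0.2105 -0.6796  0.1988] turn 0.0866
```

View pics/w2.png

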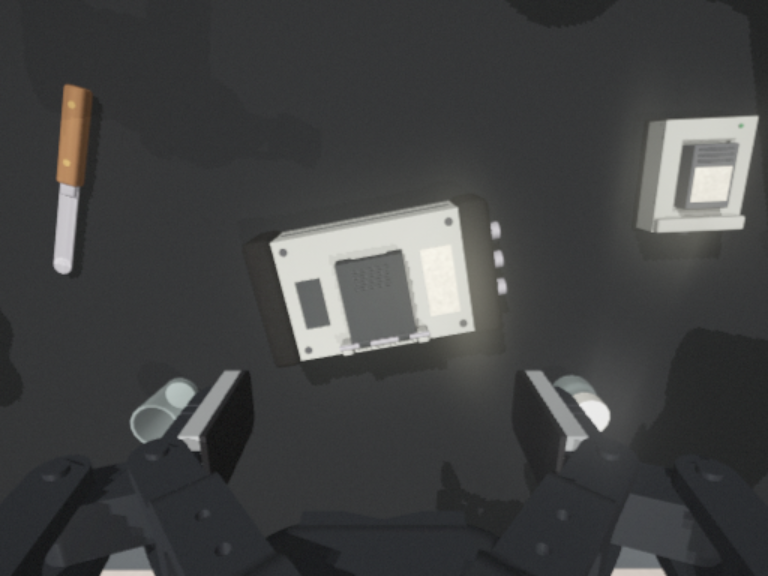

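Request:
play_rows --plan '[[85,[0.2,-0.68,0.2],0.087],[85,[0.2,-0.68,0.2],0.087],[85,[0.2,-0.68,0.2],0.087],[85,[0.2,-0.68,0.2],0.087],[85,[0.2,-0.68,0.2],0.087],[85,[0.2,-0.68,0.2],0.087],[85,[0.2,-0.68,0.2],0.087],[85,[0.2,-0.68,0.2],0.087]]'

```text
time_s: 3.85
eef_pos: [0.5038, -0.2663, 0.1992]
eef_rot: [-0.0, 0.137, 0.991, 0.0]
wrist_force: [0.2, 0.9, -0.5]
opening: 0.998
grasp_force: 0.0
```

```bash
cat > b.py <<'E'
from h import *
c=cam("wrist");W=cloud(c);d=masks_of(c,"spatula")[0]
p=W[d["mask"]];p=p[(p[:,2]>.003)&(p[:,2]<.02)]
m=p.mean(0);ax=np.linalg.svd((p-m)[:,:2],full_matrices=0)[2][0];ax*=np.sign(ax[0])
t=(p-m)[:,:2]@ax;s=(p-m)[:,:2]@[-ax[1],ax[0]]
print(d["conf"],m,"yaw",np.degrees(np.arctan2(ax[1],ax[0])))
rear,tip=np.percentile(t,[.3,99.7]);print("len",tip-rear,"zh",np.median(p[t<0][:,2]),np.median(p[t>tip-.06][:,2]))
h=t<rear+.08;h=h&(t>rear+.005)
a=np.polyfit(t[h],s[h],1);print("handle yaw corr",np.degrees(a[0]),a[1])
g=(rear+tip)/2-.085+.070;s0=np.median(s[h&(t>rear+.05)])
G=m[:2]+ax*g+s0*np.array([-ax[1],ax[0]]);y=np.degrees(np.arctan2(ax[1],ax[0]))
print("grip",G,"wid",np.ptp(s[h]));go([*G,.005],round(y,1))
W=np.load("w2.npy");th=np.radians(10.6);u=np.array([np.cos(th),np.sin(th)]);v=np.array([-u[1],u[0]])
q=W.reshape(-1,3);q=q[np.isfinite(q[:,0])];X=(q[:,:2]-[.621,-.0018])@u;Y=(q[:,:2]-[.621,-.0018])@v
for lo,hi in((-.020,.020),(.035,.05),(-.05,-.035)):
  k=(abs(Y-(lo+hi)/2)<(hi-lo)/2)
  print([(int(a*1e3),round(float(np.median(q[k&(abs(X-a)<.001)][:,2]))*1e3 if 0 else float(np.median(q[k&(abs(X-a)<.001)][:,2])*1e3),1)) for a in list(np.arange(-.062,-.048,.002))+list(np.arange(-.036,-.022,.002)) if (k&(abs(X-a)<.001)).any()])
k=(X>-.02)&(X<.03);print([(int(a*1e3),round(float(np.median(q[k&(abs(Y-a)<.001)][:,2])*1e3),1)) for a in list(np.arange(-.034,-.022,.002))+list(np.arange(.022,.034,.002))])
E
python3 b.py
```

```text
0.87 [ 0.52756277 -0.27374803  0.01185982] yaw -16.76357732278805
len 0.16817391876428378 zh 0.01423133048657757 0.008383856079814234
handle yaw corr -0.18800983702057897 -0.00012038437248589825
grip [ 0.52224597 -0.27214489] wid 0.018030861645178767
at [ 0.5047 -0.2651  0.1999] yaw -15.6 -> [np.float64(0.5222459737269649), np.float64(-0.27214489294249106), 0.005] -16.8 : shift [-0.0466 -0.0052  0.4872] turn 0.0067
[(-62, 0.5), (-60, 1.3), (-57, 361.1), (-55, 365.8), (-53, 365.2), (-51, 52.7), (-49, 359.7), (-36, 52.5), (-33, 52.4), (-31, 52.5), (-29, 62.0), (-27, 69.8), (-25, 69.9), (-23, 70.1)]
[(-62, 0.4), (-60, 0.6), (-57, 0.8), (-55, 18.7), (-53, 47.1), (-51, 52.2), (-49, 364.0), (-36, 52.5), (-33, 52.8), (-31, 52.2), (-29, 52.5), (-27, 52.6), (-25, 52.6), (-23, 53.0)]
[(-62, 1.0), (-60, 350.0), (-57, 355.8), (-55, 348.4), (-53, 344.2), (-51, 339.9), (-49, 346.0), (-36, 345.1), (-33, 341.0), (-31, 52.9), (-29, 52.3), (-27, 52.3), (-25, 52.4), (-23, 52.2)]
[(-34, 52.4), (-32, 52.4), (-30, 52.5), (-27, 69.7), (-25, 69.9), (-23, 70.0), (-21, 69.7), (22, 70.0), (24, 69.9), (26, 70.0), (28, 68.5), (30, 52.7), (32, 52.6), (34, 52.6)]
```

Request:
play_rows --plan '[[60,[-0.046,-0.005,0.12],0.007],[60,[-0.046,-0.005,0.25],0.007],[60,[-0.046,-0.005,0.37],0.007],[50,[-0.046,-0.005,0.45],0.007],[50,[-0.046,-0.005,0.487],0.007],[50,[-0.046,-0.005,0.487],0.007],[5,[-0.046,-0.005,0.487],0.007],[5,[-0.046,-0.005,0.487],0.007],[5,[-0.046,-0.005,0.487],0.007],[5,[-0.046,-0.005,0.487],0.007]]'

```text
time_s: 4.95
eef_pos: [0.5232, -0.2746, 0.0074]
eef_rot: [0.002, 0.147, 0.989, -0.001]
wrist_force: [0.9, 1.2, 6.8]
opening: 0.182
grasp_force: 59.0
```

Request:
play_rows --plan '[[5,[0,0,0],0],[5,[0,0,0],0],[5,[0,0,0],0],[5,[0,0,-0.1],0],[5,[0,0,-0.2],0],[5,[0,0,-0.25],0],[5,[0,0,-0.25],0]]'

```text
time_s: 5.65
eef_pos: [0.524, -0.2756, 0.11]
eef_rot: [0.004, 0.147, 0.989, -0.002]
wrist_force: [0.3, -0.5, -0.8]
opening: 0.187
grasp_force: 59.0
```

```bash
cat >> h.py <<'E'
O=np.array([.622,-.0016]);TH=np.radians(10.6);U=np.array([np.cos(TH),np.sin(TH)]);V=np.array([-U[1],U[0]])
def M2W(x,y,z): return [*(O+x*U+y*V).round(4),z]
def toM(W): return np.concatenate([(W[...,:2]-O)@np.array([U,V]).T,W[...,2:]],-1)
E
python3 -c "
from h import *
go(M2W(-.165,0,.10),10.6)"
```

```text
at [ 0.524  -0.2756  0.11  ] yaw -16.94 -> [np.float64(0.4598), np.float64(-0.032), 0.1] 10.6 : shift [0.3312 0.5359 0.02  ] turn -0.153
```

Request:
play_rows --plan '[[5,[0.331,0.536,0.02],-0.153],[5,[0.331,0.536,0.02],-0.153],[5,[0.331,0.536,0.02],-0.153],[5,[0.331,0.536,0.02],-0.153],[5,[0.331,0.536,0.02],-0.153],[5,[0.331,0.536,0.02],-0.153],[5,[0.331,0.536,0.02],-0.153],[5,[0.331,0.536,0.02],-0.153]]'

```text
time_s: 6.45
eef_pos: [0.4576, -0.0305, 0.0966]
eef_rot: [0.0, -0.092, 0.996, -0.0]
wrist_force: [-0.8, -0.6, -0.1]
opening: 0.183
grasp_force: 59.1
```

```bash
cat > b.py <<'E'
from h import *
c=cam("wrist");save(c,"w3.png");W=cloud(c);d=masks_of(c,"spatula")
print([x["conf"] for x in d]);d=d[0]
p=toM(W[d["mask"]]);p=p[np.isfinite(p[:,0])&(p[:,0]<-.02)&(p[:,2]>.06)]
for a in np.arange(-.18,-.03,.01):
    k=abs(p[:,0]-a)<.005
    if k.sum(): print(round(a,3),k.sum(),np.median(p[k],0).round(4),np.ptp(p[k][:,1]).round(3))
print("tip",p[:,0].max())
d=masks_of(c,"cover")[0];q=toM(W[d["mask"]]);k=(q[:,2]>.066)&(q[:,2]<.075);print("cover",d["conf"],np.percentile(q[k],[1,50,99],0).round(4))
q=toM(W).reshape(-1,3);k=(abs(q[:,1])<.01)&(abs(q[:,0]+.04)<.005);print("face",np.median(q[k&(q[:,2]<.06)][:,2]))
go(M2W(-.165,0,.10),10.6)
E
python3 b.py
```

```text
[0.88]
-0.18 628 [-0.1802  0.0019  0.1034] 0.018
-0.17 535 [-0.1701  0.0019  0.1035] 0.015
-0.16 477 [-0.1605  0.0019  0.1034] 0.015
-0.15 372 [-0.1493  0.0018  0.1004] 0.015
-0.14 365 [-0.1393  0.0018  0.0975] 0.016
-0.13 421 [-0.1301  0.0018  0.0974] 0.016
-0.12 388 [-0.1202  0.0021  0.0973] 0.016
-0.11 347 [-0.1103  0.0018  0.0973] 0.015
-0.1 10 [-0.1047  0.0018  0.0966] 0.007
tip -0.10447186200782733Traceback (most recent call last):
  File "b.py", line 9, in <module>
    d=masks_of(c,"cover")[0];q=toM(W[d["mask"]]);k=(q[:,2]>.066)&(q[:,2]<.075);print("cover",d["conf"],np.percentile(q[k],[1,50,99],0).round(4))
      ~~~~~~~~~~~~~~~~~~~^^^
IndexError: list index out of range
```

View pics/w3.png

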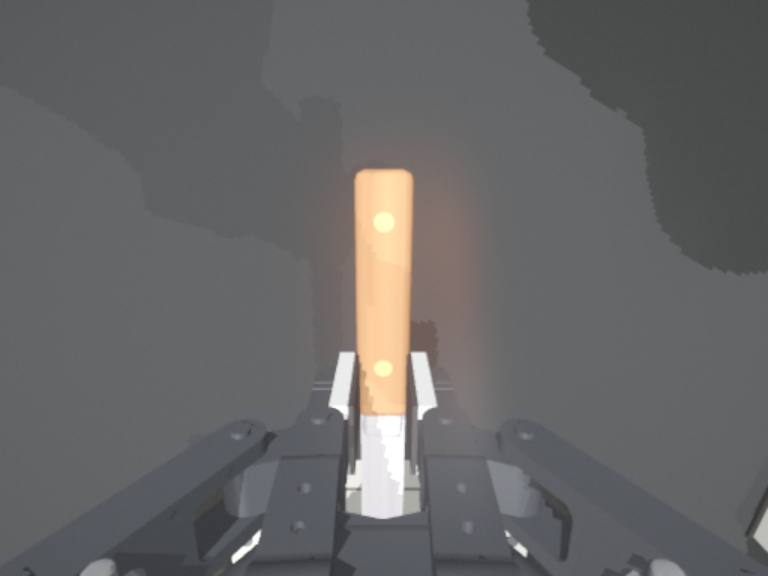

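```bash
python3 -c "
from h import *
go(M2W(-.172,0,.0557),10.6)"
```

```text
at [ 0.4576 -0.031   0.0965] yaw 10.49 -> [np.float64(0.4529), np.float64(-0.0332), 0.0557] 10.6 : shift [ 0.0125 -0.0033  0.102 ] turn -0.0006
```

Request:
play_rows --plan '[[5,[0.0125,-0.0033,0.03],0],[5,[0.0125,-0.0033,0.07],0],[5,[0.0125,-0.0033,0.102],0],[5,[0.0125,-0.0033,0.102],0],[5,[0.0125,-0.0033,0.102],0],[5,[0.0125,-0.0033,0.102],0]]'

```text
time_s: 7.2
eef_pos: [0.4529, -0.0321, 0.0561]
eef_rot: [0.0, -0.092, 0.996, -0.0]
wrist_force: [-0.9, -0.8, 0.2]
opening: 0.183
grasp_force: 59.1
```

```bash
cat > b.py <<'E'
from h import *
x,M,y=pose();print(toM(x),y)
c=cam("wrist");W=cloud(c);d=masks_of(c,"spatula")[0]
p=toM(W[d["mask"]]);p=p[np.isfinite(p[:,0])&(p[:,0]<-.05)&(p[:,2]>.03)]
f=p[abs(p[:,1]-np.median(p[:,1]))<.006]
h=np.median(f[(f[:,0]<-.165)][:,2]);b=np.median(f[f[:,0]>-.14][:,2])
print("handle z",h,"blade z",b,"y",np.median(f[:,1]),"rear",f[:,0].min())
for a in np.arange(-.165,-.145,.001):
    k=abs(f[:,0]-a)<.0005
    if k.sum():print(round(a,3),np.median(f[k][:,2]).round(4),end="; ")
s=cam("side");save(s,"s1.png");W=cloud(s)
d=masks_of(s,"spatula")
if d:
    p=toM(W[d[0]["mask"]]);p=p[np.isfinite(p[:,0])];print("\nside",d[0]["conf"],np.percentile(p,[1,50,99],0).round(3))
K=s["intrinsics"]
i=s["image"][150:260,170:330][:,:,::-1];cv2.imwrite("pics/s1c.png",cv2.resize(i,None,fx=5,fy=5,interpolation=cv2.INTER_CUBIC))
E
python3 b.py
```

```text
[-0.17188018  0.00108955  0.05608039] 10.588708345098683
handle z 0.06314482978383334 blade z 0.05684843857583172 y 0.001582625808358921 rear -0.24269876817439165
-0.165 0.0629; -0.164 0.0629; -0.163 0.063; -0.162 0.0628; -0.161 0.0628; -0.16 0.0623; -0.159 0.0617; -0.158 0.0604; -0.157 0.06; -0.156 0.0598; -0.155 0.0599; -0.154 0.06; -0.153 0.0599; -0.152 0.0599; -0.151 0.0599; -0.15 0.0596; -0.149 0.0587; -0.148 0.0575; -0.147 0.0569; -0.146 0.0568; -0.145 0.0568; 
side 0.49 [[-0.244 -0.008 -0.001]
 [-0.202  0.002  0.061]
 [-0.074  0.039  0.069]]
```

View pics/s1c.png

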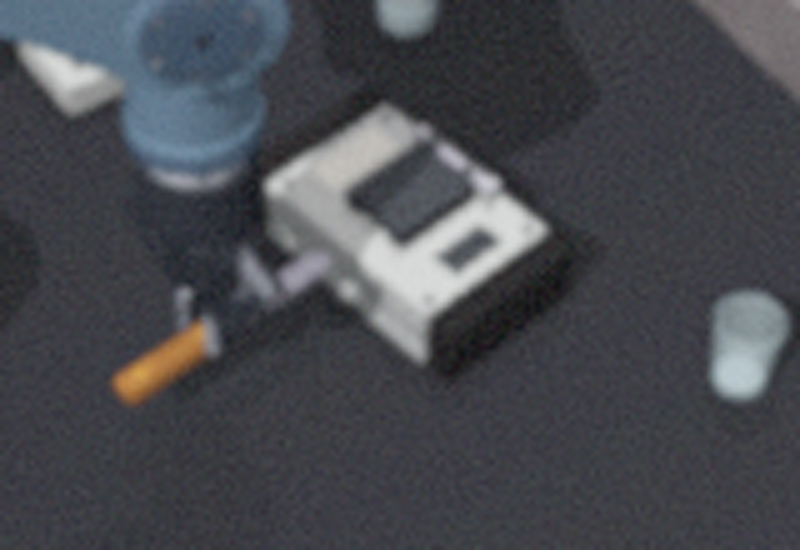

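Request:
play_rows --plan '[[5,[-0.04,-0.003,0],0],[5,[-0.07,-0.003,0],0],[5,[-0.09,-0.003,0],0],[5,[-0.11,-0.003,0],0],[5,[-0.125,-0.003,0],0],[5,[-0.137,-0.003,0],0],[5,[-0.137,-0.003,0],0],[5,[-0.137,-0.003,0],0]]'

```text
time_s: 8.2
eef_pos: [0.5062, -0.023, 0.0555]
eef_rot: [-0.0, -0.092, 0.996, 0.0]
wrist_force: [0.9, -1.0, -0.7]
opening: 0.185
grasp_force: 59.1
```

```bash
cat > b.py <<'E'
from h import *
x,M,y=pose();print(toM(x),y)
c=cam("wrist");W=cloud(c);d=masks_of(c,"spatula")[0]
p=toM(W[d["mask"]]);p=p[np.isfinite(p[:,0])&(p[:,0]<-.03)&(p[:,2]>.03)]
f=p[abs(p[:,1]-np.median(p[:,1]))<.006];r=f[:,0].min()
print("blade slope",[ (np.median(f[abs(f[:,0]-a)<.004][:,2])).round(4) for a in (r+.01,r+.03,r+.06,r+.1,r+.11)],"y",np.median(f[:,1]),"rear",r)
E
python3 b.py
```

```text
[-0.11773335  0.00031187  0.05553108] 10.603913794915979
blade slope [np.float64(0.0628), np.float64(0.0626), np.float64(0.0625), np.float64(0.0563), np.float64(0.0562)] y 0.0007922165961218213 rear -0.18855626332267436
```

Request:
play_rows --plan '[[5,[0,0,-0.02],0],[5,[0,0,-0.04],0],[5,[0,0,-0.06],0],[5,[0,0,-0.08],0],[5,[0,0,-0.09],0],[5,[0,0,-0.09],0]]'

```text
time_s: 8.9
eef_pos: [0.5065, -0.0232, 0.0925]
eef_rot: [0.0, -0.092, 0.996, -0.0]
wrist_force: [-1.1, -0.7, -2.9]
opening: 0.182
grasp_force: 58.6
```

```bash
sed -i 's/if d:/if 1:/' b.py
cat >> b.py <<'E'
s=cam("side");W=cloud(s)
i=s["image"][150:230,200:310][:,:,::-1];cv2.imwrite("pics/s2c.png",cv2.resize(i,None,fx=6,fy=6,interpolation=cv2.INTER_CUBIC))
d=masks_of(s,"cover")
if d:
    p=toM(W[d[0]["mask"]]);p=p[np.isfinite(p[:,0])]
    for a in np.arange(-.04,.06,.01):
        k=abs(p[:,0]-a)<.005
        if k.sum():print(round(a,2),np.percentile(p[k][:,2],[10,90]).round(3),end=";")
E
python3 b.py
```

```text
[-1.17558355e-01 -1.58326068e-05  9.24512297e-02] 10.603097559195074
blade slope [np.float64(nan), np.float64(nan), np.float64(nan), np.float64(0.0642), np.float64(nan)] y -0.000818804954128091 rear -0.12825428339794198
-0.04 [0.061 0.071];-0.03 [0.056 0.073];-0.02 [0.063 0.075];-0.01 [0.059 0.075];0.0 [0.062 0.074];0.01 [0.068 0.073];0.02 [0.063 0.074];0.03 [0.066 0.074];0.04 [0.067 0.074];
  return _methods._mean(a, axis=axis, dtype=dtype,
  ret = ret.dtype.type(ret / rcount)
```

View pics/s2c.png

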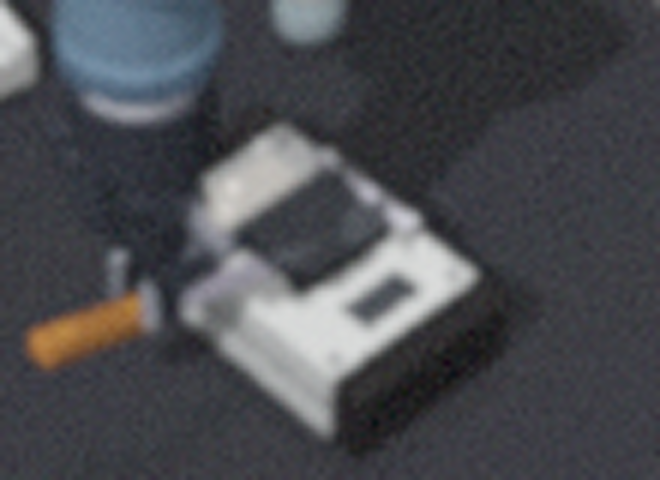

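Request:
play_rows --plan '[[5,[0,0,0.03],0],[5,[0,0,0.05],0],[5,[0,0,0.07],0],[5,[0,0,0.085],0],[5,[0,0,0.094],0],[5,[0,0,0.094],0],[5,[0,0,0.094],0]]'

```text
time_s: 9.8
eef_pos: [0.5067, -0.0232, 0.0543]
eef_rot: [0.0, -0.092, 0.996, -0.0]
wrist_force: [-1.6, -1.4, 3.4]
opening: 0.18
grasp_force: 63.0
```

```bash
cat > b.py <<'E'
from h import *
x,M,y=pose();print(toM(x),y)
c=cam("wrist");W=cloud(c)
d=masks_of(c,"spatula")[0]
p=toM(W[d["mask"]]);p=p[np.isfinite(p[:,0])&(p[:,0]<-.03)&(p[:,2]>.0)]
f=p[abs(p[:,1]-np.median(p[:,1]))<.006];r=f[:,0].min()
print("slope",[(a,(np.median(f[abs(f[:,0]-r-a)<.004][:,2])).round(4)) for a in (.01,.03,.06,.1,.11)],"y",np.median(f[:,1]),"rear",r)
E
python3 b.py 2>/dev/null
```

```text
[-1.17330739e-01 -3.78993293e-05  5.42562692e-02] 10.596977547172449
slope [(0.01, np.float64(0.0603)), (0.03, np.float64(0.0603)), (0.06, np.float64(0.0604)), (0.1, np.float64(0.0543)), (0.11, np.float64(0.0543))] y -4.1046801574964675e-05 rear -0.18817510356229614
```

Request:
play_rows --plan '[[5,[-0.015,0,-0.002],0],[5,[-0.03,0,-0.002],0],[5,[-0.047,0,-0.002],0],[5,[-0.047,0,-0.002],0],[5,[-0.047,0,0.012],0],[5,[-0.047,0,0.024],0],[5,[-0.047,0,0.036],0],[5,[-0.047,0,0.042],0],[5,[-0.047,0,0.042],0]]'

```text
time_s: 10.8
eef_pos: [0.5257, -0.0193, 0.038]
eef_rot: [0.001, -0.092, 0.996, 0.0]
wrist_force: [-3.1, 2.4, 9.5]
opening: 0.181
grasp_force: 67.4
```

```bash
cat >> b.py <<'E'
s=cam("side");W=cloud(s)
d=masks_of(s,"cover")
if d:
    p=toM(W[d[0]["mask"]]);p=p[np.isfinite(p[:,0])]
    for a in np.arange(-.04,.06,.01):
        k=abs(p[:,0]-a)<.005
        if k.sum():print(round(a,2),np.percentile(p[k][:,2],[10,90]).round(3),end=";")
E
python3 b.py 2>/dev/null
```

```text
[-0.09788683  0.00033886  0.03799274] 10.610565733557552
slope [(0.01, np.float64(0.0259)), (0.03, np.float64(0.0333)), (0.06, np.float64(0.0443)), (0.1, np.float64(0.0526)), (0.11, np.float64(0.0549))] y 0.0008368459199274639 rear -0.1597245354680437
```

Request:
play_rows --plan '[[5,[0,0,0.007],0],[5,[0,0,0.007],0],[5,[0,0,0.007],0],[5,[0,0,-0.015],0],[5,[0,0,-0.03],0],[5,[0,0,-0.05],0],[5,[0,0,-0.07],0],[5,[0,0,-0.09],0],[5,[0,0,-0.09],0],[5,[0,0,-0.09],0]]'

```text
time_s: 12.0
eef_pos: [0.5252, -0.0196, 0.0736]
eef_rot: [0.0, -0.092, 0.996, -0.0]
wrist_force: [-0.4, -0.1, -1.1]
opening: 0.181
grasp_force: 65.4
```

```bash
cat >> b.py <<'E'
c=cam("scene");W=cloud(c)
A=np.vstack([s["image"][130:230,190:320],c["image"][150:250,190:320]])[:,:,::-1]
A=np.hstack([A[:100],A[100:]])
cv2.imwrite("pics/s3c.png",cv2.resize(A,None,fx=3,fy=3,interpolation=cv2.INTER_CUBIC))
E
python3 b.py 2>/dev/null
```

```text
[-9.84772321e-02  7.16933173e-05  7.36262128e-02] 10.593351576271662
slope [(0.01, np.float64(0.0612)), (0.03, np.float64(0.0686)), (0.06, np.float64(0.0804)), (0.1, np.float64(0.0892)), (0.11, np.float64(0.09))] y 0.0005738488777773737 rear -0.15856343358061173
-0.02 [0.113 0.119];-0.01 [0.113 0.125];0.0 [0.096 0.118];0.01 [0.086 0.108];0.02 [0.078 0.097];0.03 [0.078 0.088];0.04 [0.072 0.076];0.05 [0.056 0.059];
```

View pics/s3c.png

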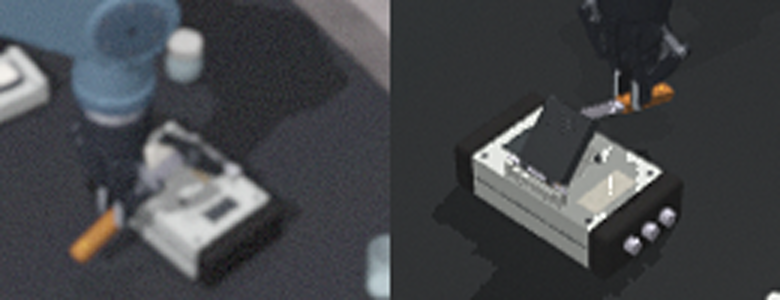

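Request:
play_rows --plan '[[5,[-0.02,0,-0.03],0],[5,[-0.05,0,-0.05],0],[5,[-0.08,0,-0.055],0],[5,[-0.11,0,-0.055],0],[5,[-0.14,0,-0.055],0],[5,[-0.165,0,-0.055],0],[5,[-0.18,0,-0.055],0],[5,[-0.18,0,-0.055],0],[5,[-0.18,0,-0.055],0]]'

```text
time_s: 13.15
eef_pos: [0.5938, -0.0063, 0.0941]
eef_rot: [-0.003, -0.092, 0.996, 0.0]
wrist_force: [-6.2, -0.8, -2.2]
opening: 0.181
grasp_force: 65.3
```

```bash
sed -i 's/s3c/s4c/' b.py; python3 b.py 2>/dev/null
```

```text
[-0.02859928  0.00059679  0.09414042] 10.606916227042992
slope [(0.01, np.float64(0.0812)), (0.03, np.float64(0.089)), (0.06, np.float64(0.1)), (0.1, np.float64(nan)), (0.11, np.float64(nan))] y 0.0016175451865747285 rear -0.08846060692424268
0.03 [0.075 0.092];0.04 [0.073 0.103];0.05 [0.085 0.127];
```

View pics/s4c.png

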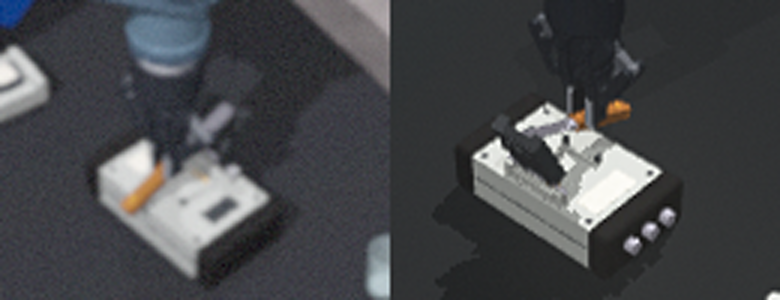

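Request:
play_rows --plan '[[5,[0.06,0,-0.01],0],[5,[0.16,0,-0.02],0],[5,[0.26,0,-0.02],0],[5,[0.35,0,-0.02],0],[5,[0.35,-0.25,0],0.05],[5,[0.35,-0.4,0.05],0.06],[5,[0.35,-0.48,0.1],0.06],[5,[0.35,-0.48,0.14],0.06],[5,[0.35,-0.48,0.14],0.06]]'

```text
time_s: 14.3
eef_pos: [0.4928, -0.2245, 0.0366]
eef_rot: [-0.001, 0.004, 1.0, 0.0]
wrist_force: [-1.3, -0.3, -0.5]
opening: 0.18
grasp_force: 65.3
```

```bash
cat > c.py <<'E'
from h import *
x,M,y=pose();print(x,y)
c=cam("scene");W=cloud(c);d=masks_of(c,"cover")
if d:
    p=toM(W[d[0]["mask"]]);p=p[np.isfinite(p[:,0])];print("cover",d[0]["conf"],np.percentile(p,[2,50,98],0).round(3))
d=masks_of(c,"spatula")
if d:
    p=W[d[0]["mask"]];p=p[np.isfinite(p[:,0])];print("spat",d[0]["conf"],np.percentile(p,[2,50,98],0).round(3))
E
python3 c.py
```

```text
[ 0.49279923 -0.22452257  0.03663797] -0.4360214700559866
cover 0.74 [[ 0.038 -0.026  0.072]
 [ 0.063  0.012  0.117]
 [ 0.074  0.028  0.14 ]]
spat 0.62 [[ 0.442 -0.229  0.017]
 [ 0.467 -0.22   0.033]
 [ 0.58  -0.212  0.069]]
```

Cover fully back. Lower the spatula and level it against the bench, then release.

Request:
play_rows --plan '[[5,[0,0,0.02],0],[5,[0,0,0.04],0],[5,[0,0,0.06],0],[5,[0,0,0.07],0],[5,[0,0,0.07],0],[5,[0,0,0.07],0]]'

```text
time_s: 15.05
eef_pos: [0.4956, -0.2205, 0.0131]
eef_rot: [0.002, 0.001, 1.0, -0.001]
wrist_force: [3.3, 0.1, 6.5]
opening: 0.185
grasp_force: 70.0
```

Request:
play_rows --plan '[[24,[0,0,0],0],[40,[0,0,0],0],[50,[0,0,0],0],[50,[0,0,0],0],[50,[0,0,-0.08],0],[50,[0,0,-0.18],0],[50,[0,0,-0.3],0],[50,[0,0,-0.4],0],[60,[0,0,-0.4],0]]'

```text
time_s: 15.95
eef_pos: [0.4967, -0.2232, 0.1779]
eef_rot: [0.005, 0.002, 1.0, -0.003]
wrist_force: [0.3, -1.0, -0.3]
opening: 0.702
grasp_force: 0.0
```

```bash
python3 c.py; python3 -c "
from h import *
go([.45,.02,.2],0)"
```

```text
[ 0.49671783 -0.2231591   0.17789171] -0.19552335999930823
cover 0.55 [[ 0.038 -0.027  0.075]
 [ 0.063  0.012  0.118]
 [ 0.074  0.028  0.14 ]]
spat 0.74 [[0.576 0.402 0.007]
 [0.656 0.467 0.08 ]
 [0.7   0.517 0.085]]
at [ 0.493  -0.2205  0.1707] yaw -0.21 -> [0.45, 0.02, 0.2] 0 : shift [ 0.1097  0.6009 -0.0729] turn -0.0011
```

Run:
```python
from h import *
c=cam("wrist");W=cloud(c)
for d in masks_of(c,"spatula")[:2]:
    p=W[d["mask"]];p=p[np.isfinite(p[:,0])];print(d["conf"],np.percentile(p,[1,50,99],0).round(4))
go([.51,.27,.17],2)
```

```text
0.71 [[ 0.4314 -0.2289  0.007 ]
 [ 0.5007 -0.2207  0.0134]
 [ 0.5951 -0.2126  0.016 ]]
0.71 [[0.6462 0.0194 0.0682]
 [0.6572 0.0292 0.0758]
 [0.664  0.0324 0.0822]]
at [ 0.4924 -0.2201  0.1694] yaw -0.21 -> [0.51, 0.27, 0.17] 2 : shift [-3.9600e-02  1.2253e+00  9.0000e-04] turn -0.0123
```

Request:
play_rows --plan '[[60,[0.04,0.2,-0.02],0],[60,[0.04,0.4,-0.02],0],[60,[0.03,0.6,-0.02],0],[60,[0,0.8,-0.02],-0.012],[60,[-0.02,0.98,-0.02],-0.012],[60,[-0.02,0.98,-0.02],-0.012],[60,[-0.02,0.98,-0.02],-0.012],[60,[-0.02,0.98,-0.02],-0.012],[60,[-0.02,0.98,-0.02],-0.012],[60,[-0.02,0.98,-0.02],-0.012]]'

```text
time_s: 17.2
eef_pos: [0.5016, 0.172, 0.1774]
eef_rot: [-0.002, -0.018, 1.0, -0.0]
wrist_force: [-0.5, -0.0, -0.2]
opening: 0.7
grasp_force: 0.0
```

Request:
play_rows --plan '[[60,[-0.02,0.24,0.02],0],[60,[-0.02,0.24,0.02],0],[60,[-0.02,0.24,0.02],0],[60,[-0.02,0.24,0.02],0]]'

```text
time_s: 17.6
eef_pos: [0.507, 0.2665, 0.17]
eef_rot: [-0.001, -0.017, 1.0, -0.001]
wrist_force: [0.6, 0.3, 0.3]
opening: 0.699
grasp_force: 0.0
```

```bash
cat > d.py <<'E'
from h import *
c=cam("wrist")
for l,lo,hi in(("charger",.027,.033),("pack",.038,.046)):
    try:
        f=fit(c,l,lo,hi);print(l,f)
    except Exception as e:print(l,e)
g=np.array(f[3][0])/1000;a=f[3][2];a=a-90 if a>45 else a;a=a+90 if a<-45 else a
go([*g.round(4),.033],round(a,1))
E
python3 d.py
```

```text
charger (0.78, 3652, array([0.51774906, 0.27543792, 0.03030587]), ((524.2760009765625, 275.5752258300781), (82.4079818725586, 74.06267547607422), 2.3436379432678223))
pack list index out of range
at [0.5077 0.2656 0.1709] yaw 1.83 -> [np.float64(0.5243), np.float64(0.2756), 0.033] 2.3 : shift [-0.0426  0.024   0.3447] turn -0.0026
```

```bash
cat > d.py <<'E'
from h import *
c=cam("wrist");W=cloud(c).reshape(-1,3)
k=(W[:,2]>.0395)&(W[:,2]<.044)&(abs(W[:,0]-.53)<.035)&(abs(W[:,1]-.275)<.035);p=W[k]
a=cv2.minAreaRect((p[:,:2]*1000).astype(np.float32));print(k.sum(),a,np.median(p[:,2]))
go([.5293,.2752,.0335],2.2)
E
python3 d.py
```

```text
1843 ((534.6988525390625, 277.43267822265625), (63.35746765136719, 39.555545806884766), 3.849958658218384) 0.04160500514652596
at [0.5078 0.2657 0.1711] yaw 1.83 -> [0.5293, 0.2752, 0.0335] 2.2 : shift [-0.0547  0.0223  0.344 ] turn -0.0021
```

Request:
play_rows --plan '[[65,[-0.054,0.023,0.1],-0.002],[65,[-0.054,0.023,0.2],-0.002],[65,[-0.054,0.023,0.29],-0.002],[65,[-0.054,0.023,0.33],-0.002],[65,[-0.054,0.023,0.347],-0.002],[65,[-0.054,0.023,0.347],-0.002],[25,[-0.054,0.023,0.347],-0.002],[25,[-0.054,0.023,0.347],-0.002],[25,[-0.054,0.023,0.347],-0.002],[25,[-0.054,0.023,0.347],-0.002]]'

```text
time_s: 18.8
eef_pos: [0.5305, 0.2776, 0.035]
eef_rot: [0.002, -0.02, 1.0, 0.0]
wrist_force: [-0.9, -1.6, 6.6]
opening: 0.397
grasp_force: 59.6
```

Request:
play_rows --plan '[[25,[0,0,0],0],[25,[0,0,0],0],[25,[0,0,0],0]]'

```text
time_s: 19.1
eef_pos: [0.5305, 0.2776, 0.035]
eef_rot: [0.002, -0.02, 1.0, 0.0]
wrist_force: [-0.8, -1.0, 6.4]
opening: 0.396
grasp_force: 59.6
```

Request:
play_rows --plan '[[25,[0,0,-0.03],0],[25,[0,0,-0.08],0],[25,[0,0,-0.18],0],[25,[0,0,-0.3],0],[25,[0,0,-0.36],0],[25,[0,0,-0.36],0]]'

```text
time_s: 19.7
eef_pos: [0.532, 0.2785, 0.1833]
eef_rot: [0.005, -0.02, 1.0, 0.001]
wrist_force: [0.4, 0.3, -0.6]
opening: 0.399
grasp_force: 60.1
```

```bash
cat > e.py <<'E'
from h import *
x,M,y=pose();print(x,y)
c=cam("wrist");W=cloud(c);save(c,"p1.png")
d=masks_of(c,"pack")
if d:
    p=(W[d[0]["mask"]]-x)@M;p=p[np.isfinite(p[:,0])];print(d[0]["conf"],"in tool frame",np.percentile(p,[1,50,99],0).round(4))
    t=np.median(p[:,2]);k=abs(p[:,2]-t)<.006;q=p[k];A=np.c_[q[:,:2],np.ones(k.sum())];print("tilt",np.linalg.lstsq(A,q[:,2],rcond=None)[0].round(4));print(cv2.minAreaRect((q[:,:2]*1000).astype(np.float32)))
go(M2W(-.1,.02,.17),10.6);print(get_obs()["opening"])
E
python3 e.py
```

```text
[0.53196447 0.27852656 0.18329145] 2.337468913338866
0.86 in tool frame [[-0.0235 -0.0169 -0.0083]
 [ 0.0067 -0.     -0.0065]
 [ 0.0273  0.0173  0.0084]]
tilt [ 0.007  -0.     -0.0065]
((1.3919048309326172, 0.2063884735107422), (52.3875617980957, 35.95407485961914), 0.013313119299709797)
at [0.529  0.2775 0.1777] yaw 2.33 -> [np.float64(0.52), np.float64(-0.0003), 0.17] 10.6 : shift [ 0.0508 -0.693   0.0189] turn -0.046
0.3972307482616834
```

View pics/p1.png

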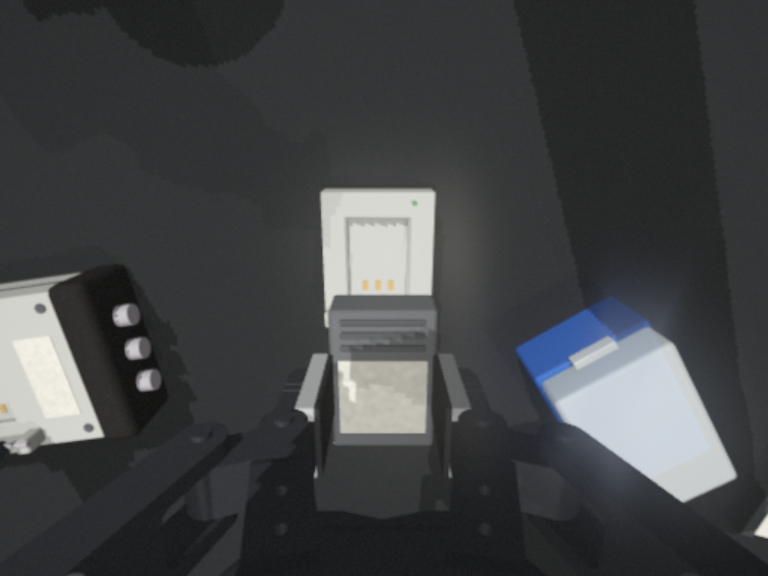

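```bash
python3 -c "
from h import *
go(M2W(.085,0,.21),10.6)"
```

```text
at [0.529  0.2775 0.1777] yaw 2.33 -> [np.float64(0.7055), np.float64(0.014), 0.21] 10.6 : shift [-0.4143 -0.6761 -0.0802] turn -0.046
```

Request:
play_rows --plan '[[25,[-0.414,-0.676,-0.08],-0.046],[25,[-0.414,-0.676,-0.08],-0.046],[25,[-0.414,-0.676,-0.08],-0.046],[25,[-0.414,-0.676,-0.08],-0.046],[25,[-0.414,-0.676,-0.08],-0.046],[25,[-0.414,-0.676,-0.08],-0.046],[25,[-0.414,-0.676,-0.08],-0.046],[25,[-0.414,-0.676,-0.08],-0.046],[25,[-0.414,-0.676,-0.08],-0.046],[25,[-0.414,-0.676,-0.08],-0.046]]'

```text
time_s: 20.8
eef_pos: [0.704, 0.0152, 0.207]
eef_rot: [-0.001, -0.093, 0.996, 0.001]
wrist_force: [-0.0, -0.7, -0.3]
opening: 0.399
grasp_force: 60.1
```

```bash
cat > f.py <<'E'
from h import *
get_obs();camera("side");x,M,y=pose();print(x,y,toM(x))
c=cam("wrist");W=toM(cloud(c));save(c,"bay.png");np.save("bay.npy",W)
q=W.reshape(-1,3);q=q[np.isfinite(q[:,0])]
k=(abs(q[:,0]-.007)<.034)&(abs(q[:,1])<.026)
b=q[k&(q[:,2]<.0485)&(q[:,2]>.042)];print("floor",len(b),b[:,2].mean(),cv2.minAreaRect((b[:,:2]*1000).astype(np.float32)))
t=q[(abs(q[:,0])<.055)&(abs(q[:,1])<.095)&(q[:,2]>.05)&(q[:,2]<.0545)];print("face",np.median(t[:,2]))
k=abs(q[:,1])<.015;print([(round(a*1e3),round(float(np.median(q[k&(abs(q[:,0]-a)<.0006)][:,2])*1e3),1)) for a in list(np.arange(-.026,-.014,.001))+list(np.arange(.028,.041,.001)) if (k&(abs(q[:,0]-a)<.0006)).any()])
k=abs(q[:,0]-.003)<.015;print([(round(a*1e3),round(float(np.median(q[k&(abs(q[:,1]-a)<.0006)][:,2])*1e3),1)) for a in list(np.arange(-.026,-.014,.001))+list(np.arange(.014,.027,.001)) if (k&(abs(q[:,1]-a)<.0006)).any()])
k=(abs(abs(q[:,1])-.085)<.03)&(q[:,2]>.045)
print("front edge", np.percentile(q[(abs(q[:,1])<.06)&(q[:,2]>.048)&(q[:,2]<.055)][:,0],.5))
E
python3 f.py
```

```text
[0.70417224 0.01538513 0.2074726 ] 10.687561655672695 [0.08389444 0.00157959 0.2074726 ]
floor 2429 0.045526537791793185 ((5.5733795166015625, -0.052326202392578125), (55.264930725097656, 39.24117660522461), 0.07053077220916748)
face 0.052619333564542514
[(-26, 52.7), (-25, 52.4), (-24, 52.1), (-23, 51.9), (-22, 50.2), (-21, 45.5), (-20, 45.8), (-19, 45.7), (-18, 45.5), (-17, 45.6), (-16, 45.0), (-15, 45.3), (28, 45.6), (29, 45.4), (30, 45.4), (31, 45.5), (32, 45.7), (33, 45.9), (34, 51.0), (35, 52.0), (36, 52.3), (37, 52.5), (38, 52.7), (39, 52.6), (40, 68.6)]
[(-26, 52.4), (-25, 52.3), (-24, 52.3), (-23, 52.5), (-22, 52.6), (-21, 51.9), (-20, 50.8), (-19, 45.8), (-18, 45.5), (-17, 45.6), (-16, 45.5), (-15, 45.7), (14, 45.5), (15, 45.4), (16, 45.5), (17, 45.8), (18, 45.8), (19, 46.1), (20, 50.7), (21, 52.0), (22, 52.6), (23, 52.7), (24, 52.5), (25, 52.8), (26, 52.4)]
front edge -0.055464597303186675
```

View pics/bay.png

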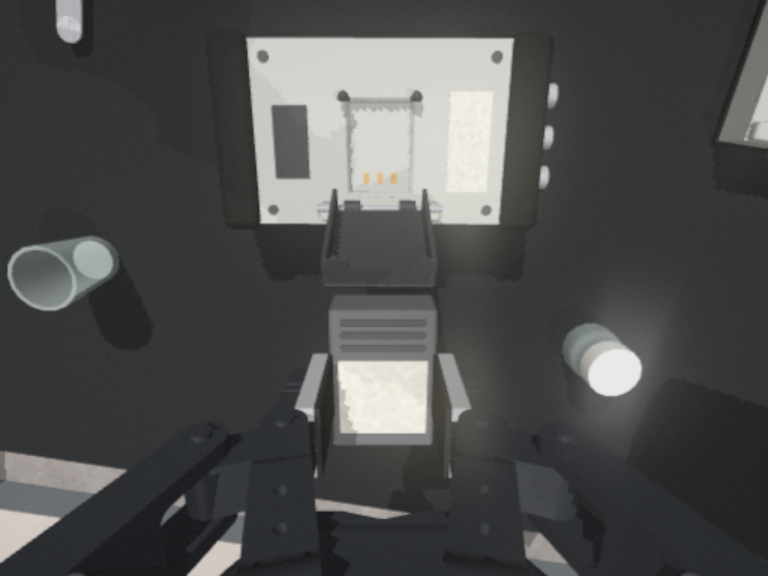

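```bash
python3 -c "
from h import *
go(M2W(.0074,0,.20),10.6)"
```

```text
at [0.7044 0.0154 0.2079] yaw 10.7 -> [np.float64(0.6293), np.float64(-0.0002), 0.2] 10.6 : shift [ 0.1916 -0.0036  0.0199] turn 0.0005
```

Request:
play_rows --plan '[[25,[0.1,-0.0035,0],0],[25,[0.192,-0.0035,0],0],[25,[0.192,-0.0035,0.02],0],[25,[0.192,-0.0035,0.1],0],[25,[0.192,-0.0035,0.2],0],[25,[0.192,-0.0035,0.28],0],[25,[0.192,-0.0035,0.32],0],[25,[0.192,-0.0035,0.32],0],[25,[0.192,-0.0035,0.32],0],[25,[0.192,-0.0035,0.32],0]]'

```text
time_s: 21.9
eef_pos: [0.6318, -0.0018, 0.0829]
eef_rot: [0.002, -0.092, 0.996, -0.001]
wrist_force: [-0.7, 0.3, -0.4]
opening: 0.395
grasp_force: 60.1
```

```bash
python3 -c "
from h import *
x,M,y=pose();print(toM(x));go(M2W(.0074,0,.0575),10.6)"
```

```text
[ 0.00958711 -0.00197237  0.08289675]
at [ 0.6318 -0.0018  0.0829] yaw 10.61 -> [np.float64(0.6293), np.float64(-0.0002), 0.0575] 10.6 : shift [0.0056 0.0051 0.0635] turn 0.0001
```

Request:
play_rows --plan '[[25,[0,0,0],0],[25,[0,0,0],0],[25,[0,0,0],0]]'

```text
time_s: 22.2
eef_pos: [0.6304, -0.0018, 0.0813]
eef_rot: [0.001, -0.092, 0.996, -0.0]
wrist_force: [-0.6, 0.1, -0.3]
opening: 0.393
grasp_force: 60.1
```

```bash
python3 -c "
from h import *
c=cam('wrist')
W=cloud(c);x,M,y=pose();d=masks_of(c,'pack');p=toM(W[d[0]['mask']]);p=p[np.isfinite(p[:,0])];z=np.median(p[:,2]);q=p[abs(p[:,2]-z)<.004];print(d[0]['conf'],z,cv2.minAreaRect((q[:,:2]*1000).astype(np.float32)))
print(toM(x));go(M2W(.0074,0,.0575),10.6)"
```

```text
0.95 0.08773727007407413 ((6.881561279296875, -1.5306892395019531), (36.14707946777344, 52.49436569213867), 89.8349838256836)
[ 0.00804877 -0.00165707  0.08100894]
at [ 0.6301 -0.0017  0.0808] yaw 10.59 -> [np.float64(0.6293), np.float64(-0.0002), 0.0575] 10.6 : shift [0.0013 0.0041 0.0582] turn -0.0
```

Request:
play_rows --plan '[[25,[0.002,0.0037,0.01],0],[25,[0.002,0.0037,0.02],0],[25,[0.002,0.0037,0.025],0],[25,[0.002,0.0037,0.025],0],[25,[0.002,0.0037,0.035],0],[25,[0.002,0.0037,0.045],0],[25,[0.002,0.0037,0.055],0],[25,[0.002,0.0037,0.062],0],[25,[0.002,0.0037,0.062],0],[25,[0.002,0.0037,0.062],0]]'

```text
time_s: 23.3
eef_pos: [0.6288, -0.0004, 0.057]
eef_rot: [-0.0, -0.092, 0.996, -0.0]
wrist_force: [-5.8, 0.3, 9.5]
opening: 0.395
grasp_force: 61.3
```

```bash
cat > g.py <<'E'
from h import *
o=get_obs();print(np.round(o["wrist_force"],1))
c=cam('wrist')
W=cloud(c);x,M,y=pose();d=masks_of(c,'pack');p=toM(W[d[0]['mask']]);p=p[np.isfinite(p[:,0])];z=np.percentile(p[:,2],70);q=p[abs(p[:,2]-z)<.004];print(d[0]['conf'],"top z",z,cv2.minAreaRect((q[:,:2]*1000).astype(np.float32)))
A=np.c_[q[:,:2],np.ones(len(q))];print("tilt",np.linalg.lstsq(A,q[:,2],rcond=None)[0].round(4));print(toM(x))
E
python3 g.py
```

```text
[-5.8  0.3  9.5]
0.75 top z 0.06387966174544148 ((5.622949600219727, 0.17627716064453125), (52.44381332397461, 35.94427490234375), 0.02856351248919964)
tilt [ 0.002  -0.0001  0.0636]
[ 6.94902941e-03 -5.10028347e-05  5.69851472e-02]
```

Request:
play_rows --plan '[[42,[0,0,0],0],[55,[0,0,0],0],[65,[0,0,0],0],[65,[0,0,-0.02],0],[65,[0,0,-0.1],0],[65,[0,0,-0.2],0],[65,[0,0,-0.3],0],[65,[0,0,-0.35],0],[65,[0,0,-0.35],0]]'

```text
time_s: 24.3
eef_pos: [0.6315, -0.0008, 0.2008]
eef_rot: [0.004, -0.092, 0.996, -0.001]
wrist_force: [0.5, 0.1, 0.4]
opening: 0.765
grasp_force: 0.0
```

```bash
python3 g.py;python3 c.py; python3 -c "
from h import *
go(M2W(.0,0,.26),10.6)"
```

```text
[0.5 0.1 0.4]
0.88 top z 0.0639660735355527 ((5.596334457397461, 0.11087417602539062), (51.30516815185547, 35.61384201049805), 0.7018742561340332)
tilt [-0.0006  0.0006  0.0636]
[ 0.00814019 -0.00043311  0.19795759]
[ 6.28888326e-01 -3.61848219e-04  1.95816961e-01] 10.597291710199492
cover 0.73 [[-0.008 -0.08   0.052]
 [ 0.062  0.008  0.118]
 [ 0.074  0.028  0.14 ]]
spat 0.73 [[ 0.599 -0.02   0.048]
 [ 0.62   0.007  0.062]
 [ 0.645  0.026  0.073]]
at [ 6.277e-01 -2.000e-04  1.936e-01] yaw 10.6 -> [np.float64(0.622), np.float64(-0.0016), 0.26] 10.6 : shift [ 0.0153 -0.0007 -0.166 ] turn -0.0
```

Request:
play_rows --plan '[[0,[0,0,-0.06],0],[0,[-0.1,0,-0.06],0],[0,[-0.2,0,-0.06],0],[0,[-0.28,0,-0.06],0],[0,[-0.28,0,-0.06],0],[0,[-0.28,0,-0.06],0],[0,[-0.28,0,0.05],0],[0,[-0.28,0,0.15],0],[0,[-0.28,0,0.195],0],[0,[-0.28,0,0.195],0]]'

```text
time_s: 25.55
eef_pos: [0.7357, 0.0204, 0.1135]
eef_rot: [-0.004, -0.092, 0.996, 0.001]
wrist_force: [-1.2, -0.4, 0.4]
opening: -0.001
grasp_force: 0.0
```

```bash
python3 c.py; python3 -c "
from h import *
go(M2W(.035,0,.118),10.6);print(toM(pose()[0]))"
```

```text
[0.7357107  0.02036419 0.11351176] 10.579726401334067
cover 0.53 [[ 0.036 -0.018  0.073]
 [ 0.057  0.023  0.106]
 [ 0.073  0.029  0.14 ]]
spat 0.55 [[ 0.437 -0.243 -0.001]
 [ 0.48  -0.217  0.011]
 [ 0.525 -0.209  0.018]]
at [0.7404 0.0199 0.1205] yaw 10.59 -> [np.float64(0.6564), np.float64(0.0048), 0.118] 10.6 : shift [0.2133 0.0014 0.0056] turn -0.0001
[ 0.12029449 -0.00062909  0.12054977]
```

Request:
play_rows --plan '[[0,[0.05,0,0],0],[0,[0.09,0,0],0],[0,[0.12,0,0],0],[0,[0.15,0,0],0],[0,[0.18,0,0],0],[0,[0.21,0,0],0],[0,[0.23,0,0],0],[0,[0.25,0,0],0],[0,[0.25,0,0],0],[0,[0.25,0,0],0]]'

```text
time_s: 26.7
eef_pos: [0.6412, 0.0018, 0.1184]
eef_rot: [0.001, -0.092, 0.996, -0.0]
wrist_force: [0.7, -0.1, -0.2]
opening: 0.001
grasp_force: 0.0
```

```bash
python3 c.py; python3 -c "
from h import *
go(M2W(-.018,0,.1),10.6);print(toM(pose()[0]))"
```

```text
[0.64124393 0.00179921 0.11838482] 10.592161778182598
spat 0.41 [[ 0.542 -0.233 -0.002]
 [ 0.57  -0.221  0.008]
 [ 0.596 -0.212  0.013]]
at [0.6412 0.0019 0.1178] yaw 10.6 -> [np.float64(0.6043), np.float64(-0.0049), 0.1] 10.6 : shift [0.0937 0.0003 0.0444] turn -0.0
[ 1.94748434e-02 -1.13693912e-04  1.17754332e-01]
```

Request:
play_rows --plan '[[0,[0.05,0,0],0],[0,[0.1,0,0.01],0],[0,[0.1,0,0.045],0],[0,[0.1,0,0.075],0],[0,[0.1,0,0.095],0],[0,[0.1,0,0.11],0],[0,[0.1,0,0.12],0],[0,[0.1,0,0.125],0],[0,[0.1,0,0.125],0]]'

```text
time_s: 27.75
eef_pos: [0.6016, -0.0054, 0.069]
eef_rot: [-0.0, -0.093, 0.996, -0.0]
wrist_force: [-7.1, 0.6, 11.6]
opening: 0.001
grasp_force: 5.7
```

Request:
play_rows --plan '[[0,[0,0,0.003],0],[0,[0,0,0.003],0],[0,[0,0,-0.05],0],[0,[0.05,0,-0.15],0],[0,[0.15,0,-0.25],0],[0,[0.2,0,-0.35],0],[0,[0.2,0,-0.4],0],[0,[0.2,0,-0.4],0],[0,[0.2,0,-0.4],0],[0,[0.2,0,-0.4],0]]'

```text
time_s: 28.75
eef_pos: [0.5223, -0.02, 0.226]
eef_rot: [-0.001, -0.092, 0.996, 0.0]
wrist_force: [-0.6, 1.2, 0.0]
opening: 0.003
grasp_force: 0.0
```

```bash
cat > k.py <<'E'
from h import *
c=cam("wrist");W=toM(cloud(c)).reshape(-1,3);save(c,"end.png",1.2)
q=W[np.isfinite(W[:,0])&(abs(W[:,1])<.025)]
print(pose()[0],[(int(round(a*1e3)),round(float(np.median(q[abs(q[:,0]-a)<.003][:,2])*1e3),1)) for a in np.arange(-.04,.05,.006) if (abs(q[:,0]-a)<.003).any()])
d=masks_of(c,"cover");print([x["conf"] for x in d])
for n in ("wrist","side"):
    c=cam(n);W=cloud(c)
    for d in masks_of(c,"spatula")[:2]:
        p=W[d["mask"]];p=p[np.isfinite(p[:,0])];print(n,d["conf"],np.percentile(p,[1,50,99],0).round(3).tolist())
E
python3 k.py
```

```text
[ 0.52212537 -0.01992235  0.22578722] [(-40, 52.3), (-34, 52.6), (-28, 67.3)]
[0.57]
wrist 0.87 [[0.432, -0.229, 0.004], [0.495, -0.219, 0.012], [0.595, -0.211, 0.016]]
side 0.58 [[0.429, -0.229, 0.002], [0.497, -0.221, 0.011], [0.594, -0.209, 0.019]]
```

View pics/end.png

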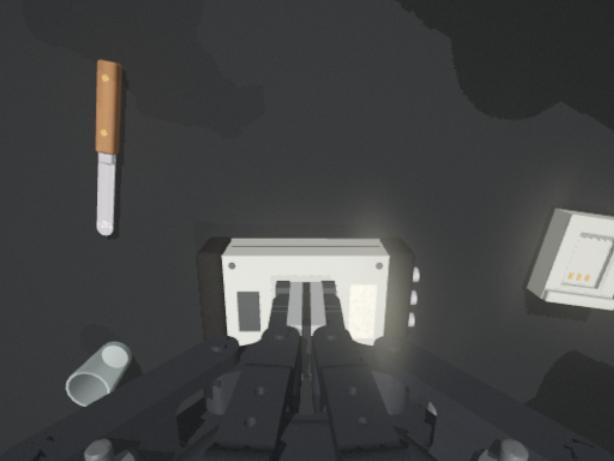

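Request:
play_rows --plan '[[0,[-0.1,0,0],0],[0,[-0.2,0,0],0],[0,[-0.3,0,0],0],[0,[-0.45,0,0],0],[0,[-0.45,0,0],0],[0,[-0.45,0,0],0],[0,[-0.45,0,0],0]]'

```text
time_s: 29.75
eef_pos: [0.699, 0.0129, 0.2268]
eef_rot: [-0.001, -0.092, 0.996, 0.0]
wrist_force: [-0.6, -0.5, -0.1]
opening: -0.0
grasp_force: 0.0
```

```bash
python3 k.py
```

```text
[0.69886121 0.01278524 0.2274732 ] [(-40, 52.5), (-34, 52.5), (-28, 69.9), (-22, 70.2), (-16, 70.1), (-10, 70.2), (-4, 70.0), (2, 69.8), (8, 69.9), (14, 69.8), (20, 69.8), (26, 69.9), (32, 69.9), (38, 70.0), (44, 69.2)]
[0.57]
wrist 0.87 [[0.562, -0.23, 0.002], [0.579, -0.221, 0.008], [0.599, -0.213, 0.01]]
side 0.8 [[0.43, -0.229, 0.004], [0.503, -0.221, 0.011], [0.593, -0.211, 0.021]]
```

The cover top reads level at 70 mm, the same as before it was opened, so it is shut. The spatula lies flat and the arm is clear of everything.

```bash
python3 -c "
from bench import *
print(hand_in())"
```

```text
the job is handed in; nothing more can be done
None
```

I levered the cover open with the spatula, laid the spatula flat on the bench, fitted the pack home contacts-to-hinge and pressed the cover shut, then handed in at about 30 s of the 69 s; the hand-in call returned no verdict.

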